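Seat the lens in the stylus viewer's three-claw ring

TASK

Fit the magnifier lens into the ring of the stylus viewer: hook its flange under the two fixed claws and press the other side down past the sprung claw until it clicks home, so that the lens sits level and central on all three rests with all three claws bearing, and cannot rock. The ring stands at whatever height it was last focused, so feel for it and go gently: push no harder than the spring needs, never with more than about 2 kilograms on any one claw or rest. Leave the other things on the bench where they are, and let go of the lens at the end.

Things in the scene. Friction and masses are not known exactly. Their poses are not given: they have to be found in the camera images.
- lens: The magnifier lens: black barrel 46 mm across on a round aluminium flange, a 45-degree dovetail: 58 mm across underneath, 62 mm (widest) 2 mm up, 50 mm across 8 mm up, where the barrel begins. 32 mm high in all; the glass lies below the barrel's top rim. About 0.18 kg. It starts upright on the bench mat. Origin: centre of the flange's underside; z up along the optical axis.
- stand: The stylus viewer, fixed to the bench: grey base 165 x 130 mm, steel column, and a black lens ring (84 mm across) held over the base. Origin: under the base, straight below the ring's centre, 3 mm above the bench top (on the mat). x points level from the sprung claw through the ring's centre to the column (82 mm from the centre, top 102 mm above the origin); z up.
- ring_axis (a point): Point on the ring's axis 67 mm above the stand's origin; axes as the stand's. The lens seats on three white rests (10 mm across, 24 mm from the axis, tops level, 5 mm proud of the ring: left_rest, right_rest, near_rest), one below each claw. The focus slide, now locked, was left anywhere: their tops are 54 to 80 mm above the origin (13 mm either way of this point): find by touch.
- fixed_claws (a point): Point midway between the brass fixed claws, 67 mm above the stand's origin. The claws (claw_left, claw_right; 12 mm wide) stand 50 degrees either side of the stand's +x, 10 mm above the rests; each has a 45-degree roof whose edge is 27 mm from the axis, 6 mm above the rests. The flange goes in under them tilted 15 to 20 degrees, this side low, starting some 9 mm short (towards the sprung claw).
- latch (a joint): How far the brass sprung claw (red tab, on the stand's -x side) is pushed outwards, m: 0 shut to 0.009; about 0.002 with the lens home. Shut, its nose is 25 mm from the axis, 5.5 mm above the rests; 45-degree slope above it (up to 12.5 mm), 45-degree roof below. Spring 2.5 N at 0, plus 0.5 N per mm. Clicks in at 4 to 10 N down on the barrel's top rim at that side; the rim swings outwards as it sinks.
- record_clamp: Bystander: turned steel record clamp, 68 mm across, 44 mm high, 0.4 kg. Origin: centre of its underside.
- screwdriver: Bystander: screwdriver with an orange handle, 170 mm long, lying down. Origin: underneath it, near mid-length.
- lens_cap: Bystander: black lens cap, 52 mm across, 12 mm high. Origin: centre of its underside.
Things that resemble listed ones, but are neither listed nor needed, are in the scene too. What is shaped like the lens but blue or red is not meant.

How it is judged:
By the outcome, as a careful person would: the job done as asked, in the order asked, and still so for the second after the job is handed in, with the robot touching nothing.
It also fails if it takes over 51 s, if anything falls off the work surface, if the arm or the gripper's body presses on something with over 40 N, if the wrist force passes 120 N, or if a joint passes its speed limit or range.

ROBOT

A 6-joint arm with a two-finger parallel gripper is mounted at the origin on the work surface. World frame = base frame: x ahead of the robot, y to its left, z up, the work surface at z = 0. Lengths are in m, angles in rad, forces in N, time in s.
With the tool pointing down it reaches from about 0.3 to 0.775 m from the base axis. Payload 14.6 kg.
Tool frame: the origin (TCP) lies at the very end of the fingers, on their centre line; the grasp point (between the pads) lies 19 mm behind it; z points along the fingers, y is the line along which they close (so a half turn about z gives the same grasp; the last joint's range is limited). The gripper opens to 94 mm and grips with 3 to 60 N. Pads are 16 mm wide; open, the fingers measure 119 mm over their backs; the gripper's body (75 mm by 177 mm) begins 78 mm behind the grasp point.
Start: joints at [-1.236, 0.3, 1.521, -0, 1.321, -0.067], TCP at [0.215, -0.506, 0.205] pointing down, gripper open.
Joint ranges: [-3.03, 3.03], [-0.79, 2.21], [0.23, 2.52], [-1.04, 4.18], [0, 3.07], [-2.55, 2.55]. Speed limits (rad/s): [2.22, 2.22, 2.57, 3.14, 3.14, 3.14].

INTERFACE

Orientations are given as [roll, pitch, yaw] about the fixed x, y, z axes, in that order (R = Rz(yaw) Ry(pitch) Rx(roll)).
In Python, from station import ctrl gives the robot as it stands.
- The arm moves only by the tool carry_out, never from a script. Its argument "motion" is text: rows parted by semicolons, each of 7 numbers parted by spaces: the shift along the world's x, y, z in m, then the turn, a rotation vector about the world's x, y, z in degrees, then the closure in counts, from 0 (fully open) to 255 (shut). In form: dx dy dz wx wy wz hand; .... A call has 1 to 20 rows; each row shifts and turns the commanded pose from where the row before left it; what a row does not reach is not made up. A row lasts 1/12 s, in which the tool goes at most 41.7 mm and 7.16 degrees, less where a joint would pass 70% of its speed; a pose out of reach is approached as far as the arm can. A call is refused whole if a number of a shift passes 0.0417 or a number of a turn 7.16, either way. A call with a gripper value outside its range is refused whole. The fingers move at their own pace and stop on an object; "grip_force" is the grip in N (left out, the last holds). Time passes only in rows, so rows that do not move let the fingers close. It gives the time, the measured TCP pose, the force, the opening and the grip force at its end, in the units of the state.
- ctrl.get_obs(): the state, without advancing time (a new reading comes with each control period).
- ctrl.camera(name): name is "side" or "top"; returns a dict with "pixels" (400x640x3 uint8, red, green, blue), "range_z" (400x640 float32, m along the optical axis (not along the pixel's ray), 0 where there is no reading), "K" (3x3 intrinsics, pixels), "position" and "attitude" of the camera in the world. Camera axes: x right, y up, looking along -z (the intrinsics and any distortion apply to the point x, -y, -z); pixel columns grow to the right and rows downward; lengths in m; the calibration is good to about 2 mm. A picture is of the moment at which its call begins.
- ctrl.hand_in(): hands the job in; it is judged then, once.
The state is a dict: "time_s": time; "qpos": joint angles; "joint_vel": joint speeds; "tau": joint torques, N m; "ee_pos": TCP position; "eef_rot": TCP orientation; "force": force on the tool from outside, world axes, zero at the start; "moment": the same for the moment, N m; "grip_width": finger opening in m; "grip_force": force on a finger pad.
Only numpy, scipy, OpenCV 4.12 (cv2) and the standard library are available. Lean on these libraries where they do the work, as an engineer would, in place of code of your own. Each camera call takes 0.05 s, during which the arm holds its last target. There are 200 camera calls.

## Working session

There is one attempt and no reset: what is moved stays moved. The work goes in short steps, Python scripts to look and compute and a tool call to move; the robot and the scene stay as the last step left them, time stands still between calls to the robot, and variables do not carry over. Pictures are saved under pics/ and viewed, at most 10 in all, crops included, and the job is handed in when it is done.

Besides the shell and the picture viewer there is one more tool, called in YAML: its name, and indented under it one key for each argument. carry_out: Moves the arm, as the interface text tells. Its arguments: {"type":"object","properties":{"motion":{"type":"string"},"grip_force":{"type":"number"}},"required":["motion"]}

```bash
mkdir -p pics; ls
cat > h.py <<'E'
import numpy as np, cv2
from station import ctrl
from scipy.spatial.transform import Rotation as R
def rot(a):
    a=np.array(a,float)
    if a.shape==(3,3): return a
    if a.size==4: return R.from_quat(a).as_matrix()
    return R.from_euler('xyz',a).as_matrix()
def cloud(c):
    K=np.array(c['K']);d=c['range_z'];h,w=d.shape
    u,v=np.meshgrid(np.arange(w),np.arange(h))
    P=np.stack([(u-K[0,2])/K[0,0]*d,-(v-K[1,2])/K[1,1]*d,-d],-1)
    return P@rot(c['attitude']).T+np.array(c['position'])
def snap(n,f):
    c=ctrl.camera(n);cv2.imwrite('pics/'+f,c['pixels'][:,:,::-1]);np.savez('pics/'+f[:-4]+'.npz',**{k:v for k,v in c.items() if not isinstance(v,str)});return c
E
python3 - <<'E'
from h import *
for n in('top','side'):
    c=snap(n,n+'0.png');print(n,{k:(v if np.size(v)<20 else np.shape(v)) for k,v in c.items()})
o=ctrl.get_obs();print(o)
E
```

```text
pics
top {'pixels': (400, 640, 3), 'range_z': (400, 640), 'K': array([[493.77223571,   0.        , 322.80593506],
       [  0.        , 493.77223571, 202.24904369],
       [  0.        ,   0.        ,   1.        ]]), 'position': array([ 0.24923312, -0.04946744,  1.4567577 ]), 'attitude': array([ 0.15443059, -0.00253472, -1.59530308])}
side {'pixels': (400, 640, 3), 'range_z': (400, 640), 'K': array([[371.46713881,   0.        , 319.65119598],
       [  0.        , 371.46713881, 204.38232825],
       [  0.        ,   0.        ,   1.        ]]), 'position': array([0.26270455, 0.89662173, 0.64728616]), 'attitude': array([ 1.04183816, -0.00337817, -2.92332605])}
{'time_s': 0.1, 'qpos': array([-1.23559316e+00,  3.00418486e-01,  1.52149779e+00, -1.66878701e-05,
        1.32071036e+00, -6.65965122e-02]), 'joint_vel': array([-0.00034185, -0.00256921, -0.00137823, -0.00093046,  0.0003537 ,
        0.00228504]), 'tau': array([ 1.33249112e-03, -5.32642865e+01, -3.53285193e+01,  7.09897815e-02,
        2.35075696e-02, -4.98699228e-05]), 'ee_pos': array([ 0.2150105 , -0.50598134,  0.20495043]), 'eef_rot': array([-3.14055989e+00, -5.26799472e-05,  4.01803791e-01]), 'force': array([-0.26972689, -0.65544021,  0.46247433]), 'moment': array([-0.03358386, -0.00154212,  0.00346838]), 'grip_force': 0.0, 'grip_width': 0.09402596475947807}
```

View pics/top0.png

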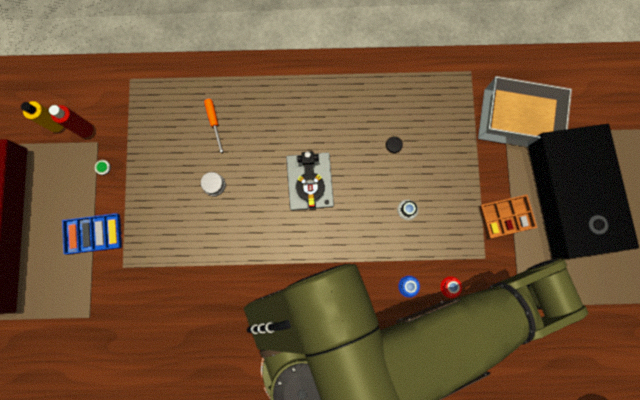

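View pics/side0.png

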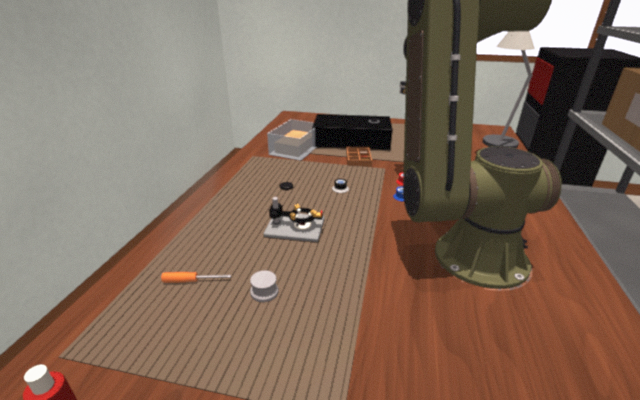

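The top view shows the lens at pixel (408,209), the ring at about (310,187), the column at (308,158), the clamp at (212,183) and the cap at (394,145). The side view agrees: lens at (341,186), stand at (297,222).

Run:
```python
from h import *
c=dict(np.load('pics/top0.npz'));P=cloud(c);px=c['pixels']
hsv=cv2.cvtColor(px,cv2.COLOR_RGB2HSV)
print('mat z',P[230,200:280,2].mean().round(4),P[230,350:380,2].mean().round(4))
def ray(u,v,z):
    K=c['K'];d=np.array([(u-K[0,2])/K[0,0],-(v-K[1,2])/K[1,1],-1])@rot(c['attitude']).T;p=c['position'];return p+d*(z-p[2])/d[2]
# lens
s=np.s_[195:225,393:425];Q=P[s].reshape(-1,3);
for lo,hi in((.028,.05),(.006,.02)):
    m=(Q[:,2]>lo)&(Q[:,2]<hi);q=Q[m];print('lens',lo,m.sum(),q.min(0).round(4),q.max(0).round(4),((q.min(0)+q.max(0))/2).round(4))
# stand
s=np.s_[145:216,280:340];Z=P[s]
m=(Z[...,2]>.01)&(Z[...,2]<.04);print('base z',np.median(Z[m][:,2]))
q=Z[m][:,:2].astype(np.float32);print('base rect',cv2.minAreaRect(q))
m=(Z[...,2]>.055)&(Z[...,2]<.1);q=Z[m];print('ring',m.sum(),q.min(0).round(4),q.max(0).round(4));
m=Z[...,2]>.09;print('col',m.sum(),Z[m].mean(0).round(4),Z[m].max(0))
hs=hsv[s]
y=(hs[...,0]>18)&(hs[...,0]<32)&(hs[...,1]>140)&(hs[...,2]>110)
n,l,st,ce=cv2.connectedComponentsWithStats(y.astype(np.uint8))
for i in range(1,n):
    if st[i,4]>2: print('brass',ce[i]+[280,145],st[i,4],np.median(Z[l==i],0).round(4),ray(*(ce[i]+[280,145]),.078).round(4))
r=((hs[...,0]<8)|(hs[...,0]>172))&(hs[...,1]>150)&(hs[...,2]>80);print('red',r.sum(),np.median(Z[r],0).round(4))
w=(hs[...,1]<40)&(hs[...,2]>190);print('white',w.sum(),Z[w].mean(0).round(4))
def crop(f,n,s,k):
    i=cv2.imread('pics/'+f);return cv2.resize(i[s],None,fx=k,fy=k,interpolation=cv2.INTER_CUBIC)
a=crop('top0.png',0,np.s_[145:217,280:340],7);b=crop('side0.png',0,np.s_[190:245,258:330],5)
o=np.zeros((504,790,3),np.uint8);o[:,:420]=a;o[:275,425:785]=b;cv2.imwrite('pics/crop.png',o)
```

```text
mat z 0.0213 0.0033
lens 0.028 193 [ 0.4245 -0.33    0.0285] [ 0.4686 -0.2851  0.0462] [ 0.4466 -0.3076  0.0374]
lens 0.006 208 [ 0.403  -0.3604  0.006 ] [ 0.4917 -0.265   0.018 ] [ 0.4474 -0.3127  0.012 ]
base z 0.01901032676897496
base rect ((0.5456401109695435, -0.022783882915973663), (0.16677092015743256, 0.21144935488700867), 84.70565032958984)
ring 648 [ 0.4536 -0.0605  0.055 ] [0.615  0.0181 0.0998]
col 47 [ 0.4634 -0.0292  0.6219] [ 0.60491466 -0.00831653  1.4567577 ]
brass [300.22222222 178.33333333] 18 [0.5352 0.0051 0.0699] [0.5342 0.0044 0.078 ]
brass [317.83333333 177.        ] 18 [ 0.5383 -0.0463  0.0724] [ 0.5368 -0.0458  0.078 ]
brass [310.625      199.44642857] 56 [ 0.475  -0.0245  0.0659] [ 0.4726 -0.024   0.078 ]
red 9 [ 0.4558 -0.0272  0.0668]
white 182 [ 0.5078 -0.0256  0.0415]
```

View pics/crop.png

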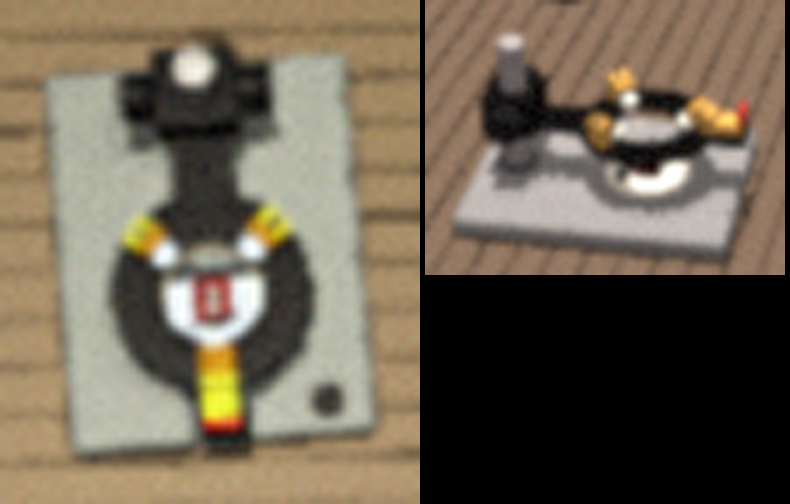

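The crops show the claws at about (300,178) and (318,177), the latch with its red tab at (311,203), white rests at (303.6,181.4) and (316,180), and the column top at (308,154). One refined measurement of these, then I move.

```bash
cat >> h.py <<'E'
def ray(c,u,v,z):
    K=c['K'];d=np.array([(u-K[0,2])/K[0,0],-(v-K[1,2])/K[1,1],-1])@rot(c['attitude']).T;p=c['position'];return p+d*(z-p[2])/d[2]
def tri(cs,uvs):
    A=np.zeros((3,3));b=np.zeros(3)
    for c,(u,v) in zip(cs,uvs):
        d=ray(c,u,v,0)-c['position'];d/=np.linalg.norm(d);M=np.eye(3)-np.outer(d,d);A+=M;b+=M@c['position']
    return np.linalg.solve(A,b)
E
python3 - <<'E'
from h import *
T=dict(np.load('pics/top0.npz'));S=dict(np.load('pics/side0.npz'))
def comps(m,off,mn=3):
    n,l,st,ce=cv2.connectedComponentsWithStats(m.astype(np.uint8));return [(ce[i]+off,st[i,4],l==i) for i in range(1,n) if st[i,4]>=mn]
for nm,c,s,off in(('top',T,np.s_[145:216,280:340],[280,145]),('side',S,np.s_[190:245,258:330],[258,190])):
    h=cv2.cvtColor(c['pixels'],cv2.COLOR_RGB2HSV)[s];Z=cloud(c)[s]
    b=(h[...,0]>10)&(h[...,0]<32)&(h[...,1]>150)&(h[...,2]>110)&(Z[...,2]>.05)
    w=(h[...,1]<60)&(h[...,2]>170)&(Z[...,2]>.05)
    r=((h[...,0]<7)|(h[...,0]>172))&(h[...,1]>150)&(h[...,2]>80)&(Z[...,2]>.05)
    for t,m in(('brass',b),('white',w),('red',r)):
        for ce,n,l in comps(m,off): print(nm,t,ce.round(1),n,np.median(Z[l],0).round(4))
    # ring: dark, fit circle on outer contour projected at z
    d=(h[...,2]<75)&(Z[...,2]>.045)&(Z[...,2]<.085)
    print(nm,'dark z',np.percentile(Z[d][:,2],[10,50,90]).round(4))
    u,v=np.where(d)[1]+off[0],np.where(d)[0]+off[1]
    zr=np.median(Z[d][:,2])
    if nm=='top':
        body=(d|b)
        for zr in(.055,.062,.07):
            p=np.array([ray(c,a+off[0],e+off[1],zr)[:2] for e,a in zip(*np.where(body))])
            hull=None
            # outer edge: per angle max radius about centroid, excluding +-35deg of x axis both ends
            c0=np.array([.510,-.0245])
            for it in range(6):
                q=p-c0;an=np.degrees(np.arctan2(q[:,1],q[:,0]));ra=np.hypot(*q.T)
                pts=[]
                for a in list(range(45,156,8))+list(range(-155,-44,8)):
                    k=abs(an-a)<4
                    if k.any(): pts.append(q[k][ra[k].argmax()])
                pts=np.array(pts);A=np.c_[2*pts,np.ones(len(pts))];x=np.linalg.lstsq(A,(pts**2).sum(1),rcond=None)[0];c0=c0+x[:2]
            print('ring circle z',zr,c0.round(4),'R',np.sqrt(x[2]+x[0]**2+x[1]**2).round(4))
# lens rim from both: barrel-dark/bright mask by height
for nm,c,s in(('top',T,np.s_[195:225,393:425]),('side',S,np.s_[170:200,325:357])):
    Q=cloud(c)[s];k=(Q[...,2]>.007);ys,xs=np.where(k);print(nm,'lens px',xs.min()+s[1].start,xs.max()+s[1].start,ys.min()+s[0].start,ys.max()+s[0].start,'ztop',np.percentile(Q[k][:,2],95).round(4))
    h=c['pixels'][s]; m=(h.astype(int).max(2)>150)&(h.astype(int).max(2)-h.min(2)<45); 
    ct=max(cv2.findContours(m.astype(np.uint8),0,1)[0],key=cv2.contourArea);e=cv2.fitEllipse(cv2.convexHull(ct));e0=np.array(e[0])+[s[1].start,s[0].start]
    print(nm,'flange ellipse',e0,e[1],[ray(c,*e0,.005).round(4)])
E
```

```text
top brass [300.3 178.4] 17 [0.5359 0.0052 0.0692]
top brass [317.8 177.1] 17 [ 0.5381 -0.0462  0.0723]
top brass [310.6 199.4] 56 [ 0.4754 -0.0245  0.0661]
top white [307. 154.] 21 [ 0.598  -0.017   0.1044]
top white [315.2 179.8] 11 [ 0.5317 -0.0375  0.0611]
top white [303.  180.8] 10 [ 0.5291 -0.0028  0.0613]
top white [310.5 193. ] 4 [ 0.4941 -0.0237  0.0606]
top red [311.5 205.8] 6 [ 0.4556 -0.0259  0.0662]
top dark z [0.0528 0.0578 0.0732]
ring circle z 0.055 [ 0.5141 -0.0218] R 0.0393
ring circle z 0.062 [ 0.5128 -0.0219] R 0.0391
ring circle z 0.07 [ 0.5113 -0.0221] R 0.0389
side brass [296.1 206.6] 8 [ 0.5424 -0.0409  0.0696]
side brass [315.6 213.7] 36 [ 0.4774 -0.0184  0.0636]
side brass [292.3 216.1] 15 [0.5398 0.011  0.0674]
side white [274.8 198. ] 12 [ 0.6001 -0.0175  0.1053]
side white [298.3 209. ] 7 [ 0.5362 -0.0388  0.0617]
side white [309.2 213.6] 5 [ 0.4969 -0.0209  0.0615]
side white [296.3 215.7] 3 [ 0.5312 -0.0016  0.0617]
side red [321. 212.] 3 [ 0.4609 -0.0244  0.0714]
side dark z [0.0543 0.0569 0.0727]
top lens px 393 424 195 224 ztop 0.0386
top flange ellipse [409.18380165 207.8161974 ] (11.193692207336426, 11.751919746398926) [array([ 0.4521, -0.3149,  0.005 ])]
side lens px 325 352 170 198 ztop 0.0363
side flange ellipse [339.97775078 188.04315567] (9.842206954956055, 17.734859466552734) [array([ 0.4511, -0.3105,  0.005 ])]
```

carry_out:
  motion: "0.0194 0.0164 -0.0104 0 0 5.875 0;0.0194 0.0164 -0.0104 0 0 5.875 0;0.0194 0.0164 -0.0104 0 0 5.875 0;0.0194 0.0164 -0.0104 0 0 5.875 0;0.0194 0.0164 -0.0104 0 0 5.875 0;0.0194 0.0164 -0.0104 0 0 5.875 0;0.0194 0.0164 -0.0104 0 0 5.875 0;0.0194 0.0164 -0.0104 0 0 5.875 0;0.0194 0.0164 -0.0104 0 0 5.875 0;0.0194 0.0164 -0.0104 0 0 5.875 0;0.0194 0.0164 -0.0104 0 0 5.875 0;0.0194 0.0164 -0.0104 0 0 5.875 0;0 0 0 0 0 0 0"
  grip_force: 5

```text
time_s: 1.18
ee_pos: [0.4494, -0.3064, 0.0785]
eef_rot: [-3.14, -0.002, 1.641]
force: [-0.3, -0.2, -0.4]
grip_width: 0.0938
grip_force: 0.0
```

carry_out:
  motion: "0 0 -0.0150 0 0 0 0;0 0 -0.0150 0 0 0 0;0 0 -0.0150 0 0 0 0;0 0 -0.010 0 0 0 60;0 0 -0.0080 0 0 0 80;0 0 0 0 0 0 150;0 0 0 0 0 0 150;0 0 0 0 0 0 150;0 0 0 0 0 0 150;0 0 0 0 0 0 150;0 0 0 0 0 0 150"
  grip_force: 5

```text
time_s: 2.1
ee_pos: [0.4481, -0.3096, 0.0181]
eef_rot: [3.141, 0.001, 1.632]
force: [-0.9, 0.1, 3.5]
grip_width: 0.046
grip_force: 5.0
```

carry_out:
  motion: "0 0 0 0 0 0 70;0 0 0 0 0 0 70;0 0 0 0 0 -6.9 70;0 0 0 0 0 -6.9 70;0 0 0 0 0 -6.9 70;0 0 0 0 0 -6.9 70;0 0 0 0 0 -6.9 70;0 0 0 0 0 -6.9 70;0 0 0 0 0 -6.9 70;0 0 0 0 0 -6.9 70;0 0 0 0 0 -6.9 70;0 0 0 0 0 -6.9 70;0 0 0 0 0 -6.9 70;0 0 0 0 0 -6.9 70;0 0 0 0 0 -6.9 70;0 0 -0.003 0 0 -0.3 70;0 0 0 0 0 0 150;0 0 0 0 0 0 150;0 0 0 0 0 0 150;0 0 0 0 0 0 150"
  grip_force: 5

```text
time_s: 3.77
ee_pos: [0.4479, -0.3094, 0.0147]
eef_rot: [-3.142, -0.0, 0.063]
force: [0.8, 0.5, -0.8]
grip_width: 0.0456
grip_force: 5.0
```

carry_out:
  motion: "0 0 0 0 0 0 150;0 0 0 0 0 0 150"
  grip_force: 15

```text
time_s: 3.93
ee_pos: [0.4479, -0.3094, 0.0146]
eef_rot: [-3.142, -0.0, 0.062]
force: [-0.8, 0.1, -0.4]
grip_width: 0.0457
grip_force: 15.0
```

carry_out:
  motion: "0 0 0.020 0 0 0 150;0 0 0.030 0 0 0 150;0 0 0.033 0 0 0 150;0.0062 0.02865 0 -0.104 1.697 0 150;0.0062 0.02865 0 -0.104 1.697 0 150;0.0062 0.02865 0 -0.104 1.697 0 150;0.0062 0.02865 0 -0.104 1.697 0 150;0.0062 0.02865 0 -0.104 1.697 0 150;0.0062 0.02865 0 -0.104 1.697 0 150;0.0062 0.02865 0 -0.104 1.697 0 150;0.0062 0.02865 0 -0.104 1.697 0 150;0.0062 0.02865 0 -0.104 1.697 0 150;0.0062 0.02865 0 -0.104 1.697 0 150;0 0 0 0 0 0 150;0 0 0 0 0 0 150;0 0 0 0 0 0 150"

```text
time_s: 5.27
ee_pos: [0.5097, -0.0233, 0.0974]
eef_rot: [-3.142, 0.297, 0.062]
force: [-0.2, 0.0, -0.9]
grip_width: 0.0456
grip_force: 15.0
```

Run:
```python
from h import *
o=ctrl.get_obs();print(o['ee_pos'],o['eef_rot'],o['force'],o['moment'])
b=snap('side','s1.png');a=snap('top','t1.png')
f=lambda c,s,k:cv2.resize(c['pixels'][s][:,:,::-1],None,fx=k,fy=k,interpolation=cv2.INTER_CUBIC)
A=f(b,np.s_[160:250,255:345],6);B=f(a,np.s_[140:220,285:340],4)
im=np.zeros((540,780,3),np.uint8);im[:,:540]=A;im[:320,550:770]=B;cv2.imwrite('pics/c1.png',im)
```

```text
[ 0.50967021 -0.0232831   0.09741146] [-3.14151598  0.29687825  0.06187873] [-0.18551163  0.04984301 -0.86304494] [ 0.04283501 -0.20396525 -0.03414576]
```

View pics/c1.png

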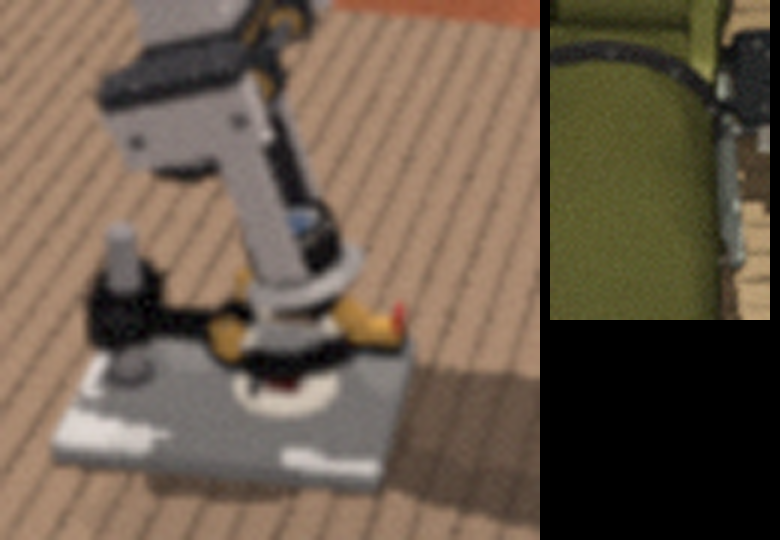

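The side crop shows the lens tilted with its column side low, directly above the ring and clear of the claws. The top view is blocked by the arm. I'll lower it by touch.

carry_out:
  motion: "0 0 -0.004 0 0 0 150;0 0 -0.004 0 0 0 150;0 0 -0.003 0 0 0 150;0 0 -0.001 0 0 0 150;0 0 0 0 0 0 150;0 0 0 0 0 0 150"

```text
time_s: 5.87
ee_pos: [0.5099, -0.0229, 0.0856]
eef_rot: [-3.141, 0.297, 0.061]
force: [-0.1, -0.2, -1.8]
grip_width: 0.0464
grip_force: 15.0
```

carry_out:
  motion: "0 0 -0.001 0 0 0 150;0 0 -0.001 0 0 0 150;0 0 0 0 0 0 150;0 0 0 0 0 0 150"

```text
time_s: 6.2
ee_pos: [0.5099, -0.0229, 0.0836]
eef_rot: [-3.142, 0.297, 0.062]
force: [1.1, 0.3, -2.3]
grip_width: 0.0456
grip_force: 15.0
```

carry_out:
  motion: "0 0 -0.0007 0 0 0 150;0 0 -0.0007 0 0 0 150;0 0 0 0 0 0 150;0 0 0 0 0 0 150"

```text
time_s: 6.53
ee_pos: [0.5099, -0.0229, 0.0822]
eef_rot: [-3.142, 0.297, 0.061]
force: [0.4, 1.1, -2.4]
grip_width: 0.0458
grip_force: 15.0
```

carry_out:
  motion: "0 0 -0.0006 0 0 0 150;0 0 -0.0006 0 0 0 150;0 0 0 0 0 0 150"

```text
time_s: 6.78
ee_pos: [0.5098, -0.0229, 0.0809]
eef_rot: [-3.141, 0.297, 0.062]
force: [0.1, -0.7, -0.9]
grip_width: 0.0457
grip_force: 15.0
```

carry_out:
  motion: "0 0 -0.0005 0 0 0 150;0 0 -0.0005 0 0 0 150;0 0 0 0 0 0 150"

```text
time_s: 7.03
ee_pos: [0.5098, -0.0229, 0.0799]
eef_rot: [-3.141, 0.297, 0.061]
force: [-0.1, 1.3, -1.1]
grip_width: 0.0457
grip_force: 15.0
```

carry_out:
  motion: "0 0 -0.0005 0 0 0 150;0 0 0 0 0 0 150;0 0 0 0 0 0 150"

```text
time_s: 7.28
ee_pos: [0.5099, -0.0229, 0.0796]
eef_rot: [-3.142, 0.297, 0.061]
force: [0.2, 0.4, -1.6]
grip_width: 0.0456
grip_force: 15.0
```

carry_out:
  motion: "0 0 -0.0005 0 0 0 150;0 0 0 0 0 0 150;0 0 0 0 0 0 150"

```text
time_s: 7.53
ee_pos: [0.51, -0.0229, 0.0792]
eef_rot: [-3.142, 0.297, 0.061]
force: [-0.5, -0.3, 0.7]
grip_width: 0.0455
grip_force: 15.0
```

carry_out:
  motion: "0 0 -0.0005 0 0 0 150;0 0 0 0 0 0 150;0 0 0 0 0 0 150"

```text
time_s: 7.78
ee_pos: [0.51, -0.0229, 0.0788]
eef_rot: [3.142, 0.296, 0.061]
force: [-0.6, 0.3, 4.9]
grip_width: 0.0462
grip_force: 15.0
```

carry_out:
  motion: "0 0 -0.0005 0 0 0 150;0 0 0 0 0 0 150;0 0 0 0 0 0 150"

```text
time_s: 8.03
ee_pos: [0.5101, -0.023, 0.0786]
eef_rot: [3.141, 0.296, 0.061]
force: [-0.8, -1.0, 8.7]
grip_width: 0.0459
grip_force: 15.0
```

carry_out:
  motion: "0 0 0.0012 0 0 0 150;0.001 0.00006 0 0 0 0 150;0.001 0.00006 0 0 0 0 150;0.001 0.00006 0 0 0 0 150;0.001 0.00006 0 0 0 0 150;0 0 0 0 0 0 150;0 0 0 0 0 0 150"

```text
time_s: 8.62
ee_pos: [0.514, -0.0226, 0.0792]
eef_rot: [-3.142, 0.297, 0.061]
force: [0.0, -0.1, 1.5]
grip_width: 0.0453
grip_force: 15.0
```

carry_out:
  motion: "0.001 0.00006 0 0 0 0 150;0.001 0.00006 0 0 0 0 150;0 0 0 0 0 0 150;0 0 0 0 0 0 150"

```text
time_s: 8.95
ee_pos: [0.5159, -0.0225, 0.0792]
eef_rot: [-3.141, 0.297, 0.062]
force: [0.4, -0.4, 0.1]
grip_width: 0.046
grip_force: 15.0
```

carry_out:
  motion: "0.0008 0.00005 0 0 0 0 150;0 0 0 0 0 0 150;0 0 0 0 0 0 150"

```text
time_s: 9.2
ee_pos: [0.5167, -0.0225, 0.0792]
eef_rot: [-3.141, 0.297, 0.061]
force: [0.2, 0.1, -0.3]
grip_width: 0.0456
grip_force: 15.0
```

carry_out:
  motion: "0.0008 0.00005 -0.0005 0 0 0 150;0 0 0 0 0 0 150;0 0 0 0 0 0 150"

```text
time_s: 9.45
ee_pos: [0.5176, -0.0225, 0.0788]
eef_rot: [-3.142, 0.296, 0.061]
force: [0.2, -0.2, 1.7]
grip_width: 0.0457
grip_force: 15.0
```

carry_out:
  motion: "0.0006 0.00004 0 0 0 0 150;0 0 0 0 0 0 150;0 0 0 0 0 0 150"

```text
time_s: 9.7
ee_pos: [0.5182, -0.0224, 0.0788]
eef_rot: [-3.142, 0.297, 0.061]
force: [1.0, -1.0, 1.3]
grip_width: 0.0456
grip_force: 15.0
```

carry_out:
  motion: "0.0005 0.00003 0 0 0 0 150;0 0 0 0 0 0 150;0 0 0 0 0 0 150"

```text
time_s: 9.95
ee_pos: [0.5186, -0.0223, 0.0787]
eef_rot: [-3.141, 0.297, 0.061]
force: [0.0, 0.2, 0.2]
grip_width: 0.0456
grip_force: 15.0
```

carry_out:
  motion: "0.0005 0.00003 0 0 0 0 150;0 0 0 0 0 0 150;0 0 0 0 0 0 150"

```text
time_s: 10.2
ee_pos: [0.519, -0.0223, 0.0787]
eef_rot: [-3.141, 0.297, 0.061]
force: [-0.6, -0.1, 1.6]
grip_width: 0.0454
grip_force: 15.0
```

carry_out:
  motion: "0.0005 0.00003 0 0 0 0 150;0 0 0 0 0 0 150;0 0 0 0 0 0 150"

```text
time_s: 10.45
ee_pos: [0.5194, -0.0222, 0.0786]
eef_rot: [-3.141, 0.297, 0.062]
force: [-1.4, 0.8, 0.3]
grip_width: 0.0455
grip_force: 15.0
```

carry_out:
  motion: "0.0005 0.00003 0 0 0 0 150;0 0 0 0 0 0 150;0 0 0 0 0 0 150"

```text
time_s: 10.7
ee_pos: [0.5198, -0.0222, 0.0786]
eef_rot: [-3.141, 0.298, 0.061]
force: [-4.0, 1.1, -1.4]
grip_width: 0.0459
grip_force: 15.0
```

carry_out:
  motion: "-0.0004 0 -0.0003 0.07 -1.2 0 150;-0.0002 0 -0.0004 0.07 -1.2 0 150;-0.0002 0 -0.0004 0.07 -1.2 0 150;0 0 0 0 0 0 150;0 0 0 0 0 0 150"
  grip_force: 8

```text
time_s: 11.12
ee_pos: [0.5191, -0.0222, 0.0776]
eef_rot: [3.142, 0.235, 0.061]
force: [-3.3, 0.2, -2.3]
grip_width: 0.0458
grip_force: 8.0
```

carry_out:
  motion: "-0.0002 0 -0.0005 0.07 -1.2 0 150;-0.0002 0 -0.0005 0.07 -1.2 0 150;0 0 0 0 0 0 150;0 0 0 0 0 0 150"

```text
time_s: 11.45
ee_pos: [0.519, -0.0223, 0.0768]
eef_rot: [3.141, 0.192, 0.061]
force: [-0.5, 0.4, -1.3]
grip_width: 0.0456
grip_force: 8.0
```

carry_out:
  motion: "-0.0002 0 -0.0005 0.08 -1.3 0 150;0 0 0 0 0 0 150;0 0 0 0 0 0 150"

```text
time_s: 11.7
ee_pos: [0.519, -0.0223, 0.0764]
eef_rot: [3.141, 0.169, 0.061]
force: [0.2, 0.9, 0.3]
grip_width: 0.0458
grip_force: 8.0
```

carry_out:
  motion: "-0.0002 0 -0.0005 0.08 -1.3 0 150;0 0 0 0 0 0 150;0 0 0 0 0 0 150"

```text
time_s: 11.95
ee_pos: [0.5189, -0.0223, 0.076]
eef_rot: [3.141, 0.146, 0.061]
force: [2.0, 0.3, 2.0]
grip_width: 0.0454
grip_force: 8.0
```

carry_out:
  motion: "0 0 0 0 0 0 120;0 0 0 0 0 0 80;0 0 0 0 0 0 50;0 0 0 0 0 0 50;0.001 0 0.007 0 0 0 50;0.0015 0 0.010 0 0 0 50;0.0015 0 0.010 0 0 0 50;0 0 0.015 0.13 -2.1 0 50;-0.008 -0.0005 0.015 0.13 -2.1 0 50;-0.008 -0.0005 0.003 0.13 -2.1 0 150;-0.008 -0.0005 0 0.13 -2.1 0 255;0 0 0 0 0 0 255;0 0 0 0 0 0 255"

```text
time_s: 13.03
ee_pos: [0.4987, -0.0239, 0.1369]
eef_rot: [3.141, -0.001, 0.061]
force: [0.1, -0.3, 0.1]
grip_width: 0.0527
grip_force: 0.0
```

Run:
```python
from h import *
o=ctrl.get_obs();print(o['ee_pos'],o['eef_rot'],o['force'],o['grip_width'])
b=snap('side','s2.png')
cv2.imwrite('pics/c2.png',cv2.resize(b['pixels'][150:245,255:345][:,:,::-1],None,fx=6,fy=6,interpolation=cv2.INTER_CUBIC))
```

```text
[ 0.49871841 -0.0238509   0.13691224] [ 3.14109986e+00 -1.36471243e-03  6.12141652e-02] [ 0.1229868  -0.33294711  0.13982817] 0.05271558737481612
```

View pics/c2.png

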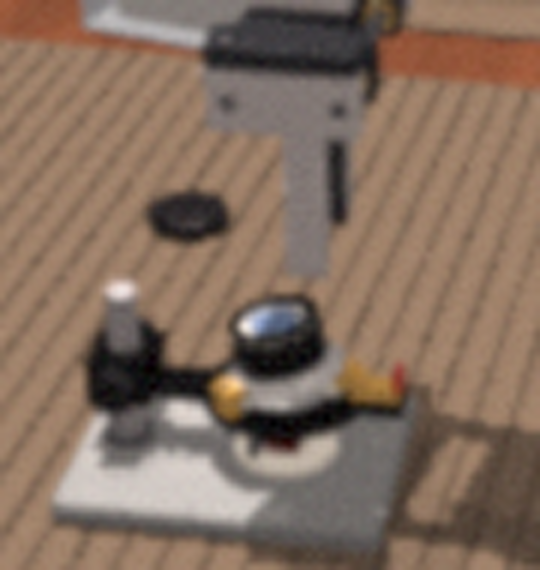

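The side crop shows the lens hooked under the fixed claws and resting on the sprung claw, still tilted up on the latch side. Next I press down on the rim there.

carry_out:
  motion: "-0.003 0 0 0 0 0 255;0 0 0 0 0 0 255;0 0 0 0 0 0 255;0 0 0 0 0 0 255;0 0 0 0 0 0 255;0 0 -0.010 0 0 0 255;0 0 -0.010 0 0 0 255;0 0 -0.007 0 0 0 255;0 0 0 0 0 0 255;0 0 0 0 0 0 255"

```text
time_s: 13.92
ee_pos: [0.4952, -0.0237, 0.108]
eef_rot: [-3.142, 0.001, 0.061]
force: [0.5, -0.8, 0.2]
grip_width: 0.0005
grip_force: 0.0
```

carry_out:
  motion: "0 0 -0.002 0 0 0 255;0 0 -0.001 0 0 0 255;0 0 -0.001 0 0 0 255;0 0 -0.001 0 0 0 255;0 0 0 0 0 0 255;0 0 0 0 0 0 255"

```text
time_s: 14.42
ee_pos: [0.4955, -0.0238, 0.1037]
eef_rot: [3.141, -0.001, 0.061]
force: [-0.1, 0.2, -0.1]
grip_width: 0.0004
grip_force: 0.0
```

carry_out:
  motion: "0 0 -0.001 0 0 0 255;0 0 -0.001 0 0 0 255;0 0 0 0 0 0 255;0 0 0 0 0 0 255"

```text
time_s: 14.75
ee_pos: [0.4955, -0.0238, 0.1016]
eef_rot: [3.141, -0.0, 0.061]
force: [0.3, -0.1, -0.0]
grip_width: 0.0008
grip_force: 0.0
```

carry_out:
  motion: "0 0 -0.0007 0 0 0 255;0 0 -0.0007 0 0 0 255;0 0 0 0 0 0 255;0 0 0 0 0 0 255"

```text
time_s: 15.08
ee_pos: [0.4956, -0.0238, 0.1004]
eef_rot: [3.141, -0.001, 0.061]
force: [0.0, -0.2, 3.3]
grip_width: 0.0008
grip_force: 1.5
```

carry_out:
  motion: "0 0 -0.0007 0 0 0 255;0 0 0 0 0 0 255;0 0 0 0 0 0 255"

```text
time_s: 15.33
ee_pos: [0.4954, -0.0238, 0.0996]
eef_rot: [3.141, -0.0, 0.061]
force: [-2.1, 0.0, 4.3]
grip_width: 0.0005
grip_force: 2.4
```

carry_out:
  motion: "0 0 -0.0007 0 0 0 255;0 0 0 0 0 0 255;0 0 0 0 0 0 255"

```text
time_s: 15.58
ee_pos: [0.4953, -0.0238, 0.099]
eef_rot: [3.141, -0.0, 0.061]
force: [-3.7, -0.3, 6.2]
grip_width: 0.0007
grip_force: 3.1
```

carry_out:
  motion: "0 0 -0.0006 0 0 0 255;0 0 0 0 0 0 255;0 0 0 0 0 0 255"

```text
time_s: 15.83
ee_pos: [0.4952, -0.0238, 0.0984]
eef_rot: [3.141, 0.0, 0.061]
force: [-5.3, -1.2, 7.4]
grip_width: 0.0005
grip_force: 3.9
```

carry_out:
  motion: "-0.0014 0 0 0 0 0 255;-0.0004 0 -0.0005 0 0 0 255;0 0 0 0 0 0 255;0 0 0 0 0 0 255"

```text
time_s: 16.17
ee_pos: [0.4938, -0.0238, 0.0979]
eef_rot: [3.141, -0.001, 0.061]
force: [0.1, -0.2, 4.9]
grip_width: 0.0006
grip_force: 2.6
```

carry_out:
  motion: "-0.0005 0 -0.0006 0 0 0 255;0 0 0 0 0 0 255;0 0 0 0 0 0 255"

```text
time_s: 16.42
ee_pos: [0.4933, -0.0238, 0.0972]
eef_rot: [3.141, -0.001, 0.061]
force: [-0.4, -0.7, 4.1]
grip_width: 0.0007
grip_force: 2.2
```

carry_out:
  motion: "-0.0005 0 -0.0006 0 0 0 255;0 0 0 0 0 0 255;0 0 0 0 0 0 255"

```text
time_s: 16.67
ee_pos: [0.4927, -0.0238, 0.0965]
eef_rot: [3.141, -0.001, 0.061]
force: [-1.0, -1.5, 4.0]
grip_width: 0.0004
grip_force: 2.0
```

carry_out:
  motion: "-0.0005 0 -0.0006 0 0 0 255;0 0 0 0 0 0 255;0 0 0 0 0 0 255"

```text
time_s: 16.92
ee_pos: [0.4918, -0.0237, 0.0955]
eef_rot: [-3.141, 0.001, 0.061]
force: [0.4, -0.1, 0.1]
grip_width: 0.0002
grip_force: 0.0
```

carry_out:
  motion: "-0.0005 0 -0.0006 0 0 0 255;0 0 0 0 0 0 255;0 0 0 0 0 0 255"

```text
time_s: 17.17
ee_pos: [0.4915, -0.0237, 0.0951]
eef_rot: [3.142, -0.0, 0.061]
force: [0.6, -1.0, 0.0]
grip_width: 0.0006
grip_force: 0.0
```

carry_out:
  motion: "-0.0005 0 -0.0006 0 0 0 255;0 0 0 0 0 0 255;0 0 0 0 0 0 255"

```text
time_s: 17.42
ee_pos: [0.4911, -0.0238, 0.0947]
eef_rot: [3.141, -0.0, 0.061]
force: [-0.0, 0.1, -0.4]
grip_width: 0.0004
grip_force: 0.0
```

carry_out:
  motion: "-0.0005 0 -0.0006 0 0 0 255;0 0 0 0 0 0 255;0 0 0 0 0 0 255"

```text
time_s: 17.67
ee_pos: [0.4907, -0.0238, 0.0941]
eef_rot: [3.141, -0.0, 0.061]
force: [-0.1, -0.0, 0.2]
grip_width: 0.0005
grip_force: 0.0
```

The force dropped to zero, so the claw has clicked over. I'll touch the rim lightly to check its height here.

carry_out:
  motion: "0.002 0 -0.0005 0 0 0 255;0 0 0 0 0 0 255;0 0 0 0 0 0 255"

```text
time_s: 17.92
ee_pos: [0.4928, -0.0238, 0.0936]
eef_rot: [3.141, -0.001, 0.061]
force: [0.6, -0.0, -0.1]
grip_width: 0.0008
grip_force: 0.1
```

carry_out:
  motion: "0 0 -0.0005 0 0 0 255;0 0 0 0 0 0 255;0 0 0 0 0 0 255"

```text
time_s: 18.17
ee_pos: [0.4929, -0.0238, 0.0935]
eef_rot: [3.141, -0.001, 0.061]
force: [-1.5, -0.5, 5.0]
grip_width: 0.0007
grip_force: 2.4
```

carry_out:
  motion: "0 0 -0.0004 0 0 0 255;0 0 0 0 0 0 255;0 0 0 0 0 0 255"

```text
time_s: 18.42
ee_pos: [0.493, -0.0238, 0.0934]
eef_rot: [3.141, -0.001, 0.061]
force: [-2.9, 0.9, 9.5]
grip_width: 0.0004
grip_force: 4.5
```

carry_out:
  motion: "0 0 0.004 0 0 0 255;0.0145 0.001 0.003 0 0 0 255;0.0145 0.001 0 0 0 0 255;0.0145 0.001 -0.002 0 0 0 255;0 0 -0.0035 0 0 0 255;0 0 0 0 0 0 255;0 0 0 0 0 0 255"

```text
time_s: 19.0
ee_pos: [0.5355, -0.0208, 0.0939]
eef_rot: [3.142, 0.0, 0.061]
force: [-0.3, -1.0, -0.7]
grip_width: 0.0002
grip_force: 0.0
```

carry_out:
  motion: "0 0 -0.0005 0 0 0 255;0 0 0 0 0 0 255;0 0 0 0 0 0 255"

```text
time_s: 19.25
ee_pos: [0.5358, -0.0208, 0.0938]
eef_rot: [3.141, -0.0, 0.061]
force: [0.5, 0.6, -0.2]
grip_width: 0.0009
grip_force: 0.0
```

carry_out:
  motion: "0 0 -0.0003 0 0 0 255;0 0 0 0 0 0 255;0 0 0 0 0 0 255"

```text
time_s: 19.5
ee_pos: [0.536, -0.0208, 0.0936]
eef_rot: [3.141, -0.0, 0.061]
force: [-2.1, -0.1, 3.3]
grip_width: 0.0006
grip_force: 2.0
```

Both sides of the rim are at 0.0935–0.0936, so the lens is level. I'll retreat clear of the stand and take a final look.

carry_out:
  motion: "0 0 0.010 0 0 0 255;0 0 0.030 0 0 0 255;0 0 0.035 0 0 0 255;-0.015 -0.035 0.02 0 0 0 255;-0.015 -0.035 0.01 0 0 0 255;-0.015 -0.035 0 0 0 0 255;-0.015 -0.035 0 0 0 0 255;-0.015 -0.035 0 0 0 0 255;-0.015 -0.035 0 0 0 0 255;-0.015 -0.035 0 0 0 0 255;-0.015 -0.035 0 0 0 0 255;0 0 0 0 0 0 255;0 0 0 0 0 0 255"

```text
time_s: 20.58
ee_pos: [0.4159, -0.301, 0.1982]
eef_rot: [3.141, -0.001, 0.058]
force: [-0.4, 0.5, -0.6]
grip_width: 0.0007
grip_force: 0.0
```

Run:
```python
from h import *
b=snap('side','s3.png');a=snap('top','t3.png')
Q=cloud(a)[165:205,295:330];k=Q[...,2]>.085;q=Q[k];q=q[q[:,2]<.1]
A=np.c_[q[:,:2]-q[:,:2].mean(0),np.ones(len(q))];print(len(q),(q.min(0)+q.max(0))/2,np.linalg.lstsq(A,q[:,2],rcond=None)[0])
f=lambda c,s,k:cv2.resize(c['pixels'][s][:,:,::-1],None,fx=k,fy=k,interpolation=cv2.INTER_CUBIC)
im=np.zeros((490,790,3),np.uint8);A=f(b,np.s_[185:245,260:325],6);B=f(a,np.s_[145:215,284:339],7);im[:A.shape[0],:390]=A;im[:490,400:785]=B;cv2.imwrite('pics/c3.png',im)
```

```text
214 [ 0.51509293 -0.02067623  0.09216195] [0.00455355 0.00352872 0.09215572]
```

View pics/c3.png

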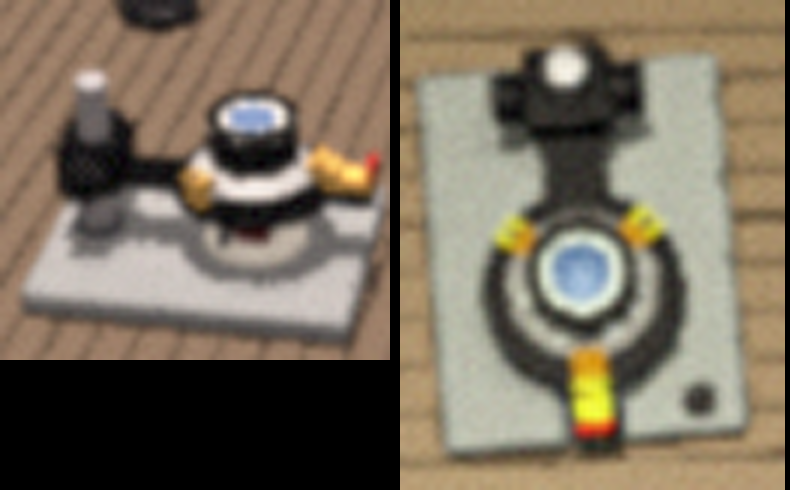

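The lens sits level (fitted slope under 0.4°) and central, with all three claws over its flange. Handing in.

```bash
python3 -c "
from station import ctrl
print(ctrl.hand_in())"
```

```text
the job is handed in; nothing more can be done
None
```

The lens is clicked home in the ring, level and central under all three claws, and let go; pushes peaked at about 10 N, it took about 21 of the 51 s, no other bench item was touched, and the job is handed in (no verdict shown).

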